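# Pack the forge-welding canister with seven round bars

### The arm

A 6-joint arm with a two-finger parallel gripper is mounted at the origin on the work surface. World frame = base frame: x ahead of the robot, y to its left, z up, the work surface at z = 0. Lengths are in m, angles in degrees, forces in N, time in s.
With the tool pointing down it reaches from about 0.425 to 0.925 m from the base axis. Payload 12.5 kg.
Tool frame: the origin (TCP) lies at the very end of the fingers, on their centre line; the grasp point (between the pads) lies 19 mm behind it (manip.grip_point_offset is the distance from the TCP to the grasp point, in m); z points along the fingers, y is the direction in which the jaws open and shut (so a half turn about z gives the same grasp; the last joint's range is limited). The gripper opens to 85 mm and grips with 20 to 120 N. Pads are 22 mm wide; open, the fingers measure 114 mm over their backs; the gripper's body (76 mm by 85 mm) begins 54 mm behind the grasp point. The pads swing forward as they close: fully open they stand 13 mm farther back than shut.
Start: joints at [67.804, 28.126, 89.318, -0, 62.55, -6.05], TCP at [0.174, 0.6, 0.208] pointing down, gripper open.
Joint ranges: [-177.58, 177.58], [-47.91, 125.51], [2.72, 160], [-65.01, 245.01], [3.68, 167.84], [-153.87, 153.87]. Speed limits (degrees/s): [127.2, 127.2, 159.86, 180, 180, 180].

### API

Orientations are given as a 3x3 rotation matrix whose columns are the frame's x, y, z axes.
In Python, from station import sensors, optics, workorder, manip gives the robot as it stands. The module is installed in compiled form; this text tells all that it offers.
- The arm moves only by the tool apply_moves, never from a script. Its argument "steps" is a list that holds one entry, the list of rows, each a list of 7 numbers: the turn, a rotation vector about the tool's x, y, z in rad, then the shift along the tool's x, y, z in m, then the opening, from 0 (shut) to 1 (fully open). In form: [[[rx, ry, rz, x, y, z, hand], ...]]. A call has 1 to 20 rows; each row is the pose to reach, as a shift and turn from the pose commanded when the call began, along the tool's axes at that moment; what a row does not reach only later rows make up. A row lasts 1/10 s, in which the tool goes at most 50 mm and 8.59 degrees, less where a joint would pass 70% of its speed; a pose out of reach is approached as far as the arm can. A call with a gripper value outside its range is refused whole. The fingers move at their own pace and stop on an object; "force" is the grip in N (left out, the last holds). Time passes only in rows, so rows that repeat a pose let the fingers close. It gives the time, the measured TCP pose, the force and the opening at its end, in the units of the state.
- sensors.state(): the state, without advancing time (a new reading comes with each control period).
- optics.read_camera(name): name is "scene" or "top" or "wrist"; returns the picture (384x512x3 uint8, red, green, blue); there is no depth.
- optics.camera_info(name): a dict with "fx", "fy", "cx", "cy" (pixels), "k1" (the pictures are not rectified: a ray, as slopes to the right and down, at radius r is drawn at 1 + k1 r^2 times it, then the intrinsics apply), "R" (3x3) and "t" (3): a world point X has camera coordinates R X + t; the wrist camera has in their place "hand_eye" (4x4, takes a point from camera to tool coordinates, whose origin is the TCP and whose axes are the flange's). Camera axes: x right, y down, z forward; pixel columns grow to the right and rows downward; lengths in m; the calibration is good to about 2 mm. A picture is of the moment at which its call begins: read the wrist's pose just before it. camera_info takes no time and is no camera call.
- workorder.close_job(): hands the job in, once; it reports no verdict.
The state is a dict: "clock": time; "q": joint angles; "qvel": joint speeds; "effort": joint torques, N m; "tool_pos": TCP position; "ee_rot": TCP orientation; "force": force on the tool from outside, world axes, zero at the start; "ft_torque": the same for the moment, N m; "opening": finger opening in m.
Only numpy, scipy, OpenCV 4.12 (cv2) and the standard library are available. Lean on these libraries where they do the work, as an engineer would, in place of code of your own. Each camera call takes 0.05 s, during which the arm holds its last target. There are 200 camera calls.

### The job

Fill the round steel canister for the next forge weld: take the two bars out of the sloping rack and the two out of the bored block, and stand them in the canister with the three already there, so that all seven stand upright on its floor, six in a ring round one in the middle. Leave the pointed punch in its bore, and leave the other things on the bench where they are.

Things in the scene. Friction and masses are not known exactly. Their poses are not given: they have to be found in the camera images.
- canister: Round steel can fixed on a 110 mm square plate. Origin: on its axis, at the underside. Inner radius 39 mm, wall 5; floor 6 mm and rim 76 mm above the bench. Seven bars just fit, six round one, with 3 mm of play. Standing bars reach 116 mm and leave no room for fingers between them: let go with the fingertips just above the neighbours' tops and the bar slides down the rest. Place and yaw vary.
- rack: Fixed sloping rack: two square tubes (inner 26 mm, outer 32) on a 120 x 150 x 8 mm plate. Origin: centre of the plate's underside. The tubes lean 30 degrees towards the rack's +x, at y = -45 and +45 mm; tube floor centres at x = -25, z = 30 mm, 76 deep along the tube. Bars stick out 34 mm and must be drawn out along the tube. Place and yaw vary.
- block: Fixed upright aluminium block, 60 (x) x 190 (y) x 90 (z) mm. Origin: centre of its underside. Three vertical 26 mm bores 76 mm deep (floor 14 mm above the bench) at y = -62, 0, +62 mm. Two hold bars, which stick out 34 mm, one holds the punch. Place and yaw vary.
- punch: Dark steel centre punch, 24 mm diameter for 85 mm, then tapering to a blunt point, 140 mm long, standing in one of the block's bores (which one varies). Origin: centre of its foot. It stays where it is.
- bar1: A plain round steel bar, 24 mm diameter, 110 long, with a 3 mm bevel on the foot. Origin: centre of the foot (lower end); z runs along the bar to its top, 110 mm away. Starts in a leaning tube of the rack. 0.3 to 0.5 kg.
- bar2: A plain round steel bar, 24 mm diameter, 110 long, with a 3 mm bevel on the foot. Origin: centre of the foot (lower end); z runs along the bar to its top, 110 mm away. Starts in a leaning tube of the rack. 0.3 to 0.5 kg.
- bar3: A plain round steel bar, 24 mm diameter, 110 long, with a 3 mm bevel on the foot. Origin: centre of the foot (lower end); z runs along the bar to its top, 110 mm away. Starts in a bore of the block. 0.3 to 0.5 kg.
- bar4: A plain round steel bar, 24 mm diameter, 110 long, with a 3 mm bevel on the foot. Origin: centre of the foot (lower end); z runs along the bar to its top, 110 mm away. Starts in a bore of the block. 0.3 to 0.5 kg.
- bar5: A plain round steel bar, 24 mm diameter, 110 long, with a 3 mm bevel on the foot. Origin: centre of the foot (lower end); z runs along the bar to its top, 110 mm away. Starts standing in the canister, near the wall; bars 5, 6 and 7 stand 0, 60 and 180 degrees round the ring, about 26 mm from the can's axis, and may be nudged within the can.
- bar6: A plain round steel bar, 24 mm diameter, 110 long, with a 3 mm bevel on the foot. Origin: centre of the foot (lower end); z runs along the bar to its top, 110 mm away. Starts standing in the canister, near the wall; bars 5, 6 and 7 stand 0, 60 and 180 degrees round the ring, about 26 mm from the can's axis, and may be nudged within the can.
- bar7: A plain round steel bar, 24 mm diameter, 110 long, with a 3 mm bevel on the foot. Origin: centre of the foot (lower end); z runs along the bar to its top, 110 mm away. Starts standing in the canister, near the wall; bars 5, 6 and 7 stand 0, 60 and 180 degrees round the ring, about 26 mm from the can's axis, and may be nudged within the can.
- spraycan: Bystander: an aerosol paint can, 66 mm across, 190 tall, standing loose on the bench; leave alone. Origin: centre of its underside.
- jar: Bystander: a glass jar with a steel lid, 52 mm across, 75 tall, standing loose on the bench; leave alone. Origin: centre of its underside.
- tin: Bystander: an open steel cup, 56 mm across at the rim, 65 tall, standing loose on the bench; leave alone. Origin: centre of its underside.
- hammer: Bystander: a hand hammer lying on the bench; leave alone. Origin: on its underside near its middle; x runs along it from handle to working end.
- stake: Bystander: fixed mushroom-shaped steel forming stake on an 80 mm square foot, 176 mm tall, its head 66 mm across; go round it. Origin: centre of its underside.
Not all that is in view belongs to the job. What is shaped like the bar4 but blue is not meant. What is shaped like the bar3 but turquoise is not meant.

How it is judged:
By the outcome, as a careful person would: the job done as asked, in the order asked, and still so for the second after the job is handed in, with the robot touching nothing.
It also fails if it takes over 72 s, if anything falls off the work surface, if the arm or the gripper's body presses on something with over 40 N, if the wrist force passes 120 N, or if a joint passes its speed limit or range.

## Working session

There is one attempt and no reset: what is moved stays moved. The work goes in short steps, Python scripts to look and compute and a tool call to move; the robot and the scene stay as the last step left them, time stands still between calls to the robot, and variables do not carry over. Pictures are saved under pics/ and viewed, about 8 in all and at most 12, crops included, and the job is handed in when it is done.

Besides the shell and the picture viewer there is one more tool, called after "Call:" as name([rows], argument=value, ...), one row to a line, values as JSON. apply_moves: Moves the arm, as the interface text tells. Its arguments: {"type":"object","properties":{"steps":{"type":"array"},"force":{"type":"number"}},"required":["steps"]}

```bash
mkdir -p pics
cat > h.py <<'E'
import numpy as np, cv2
from station import sensors, optics, workorder, manip
def save(n,im): cv2.imwrite('pics/'+n+'.png',im[:,:,::-1])
def ray(info,px,T=None):
    u=np.array([[px]],float)
    d=np.array([(px[0]-info['cx'])/info['fx'],(px[1]-info['cy'])/info['fy']]);s=d.copy()
    for _ in range(20): s=d/(1+info['k1']*(s@s))
    v=np.array([s[0],s[1],1.])
    if T is not None: return T[:3,3],T[:3,:3]@v
    R=np.array(info['R']);t=np.array(info['t']);return -R.T@t,R.T@v
def onz(info,px,z,T=None):
    o,d=ray(info,px,T);return o+d*(z-o[2])/d[2]
def proj(info,X,T=None):
    X=np.array(X,float)
    if T is None: c=np.array(info['R'])@X+np.array(info['t'])
    else: c=T[:3,:3].T@(X-T[:3,3])
    s=c[:2]/c[2];s=s*(1+info['k1']*(s@s));return np.array([s[0]*info['fx']+info['cx'],s[1]*info['fy']+info['cy']])
def wristT(info,st):
    A=np.eye(4);A[:3,:3]=st['ee_rot'];A[:3,3]=st['tool_pos'];return A@np.array(info['hand_eye'])
E
python3 - <<'E'
from h import *
a=optics.read_camera('scene');b=optics.read_camera('top')
save('scene',a);save('top',b);np.save('scene.npy',a);np.save('top.npy',b)
cv2.imwrite('pics/both.png',cv2.resize(np.vstack([a,b])[:,:,::-1],None,fx=.78,fy=.78))
for n in('scene','top','wrist'):print(n,optics.camera_info(n))
print(sensors.state(),manip.grip_point_offset)
E
```

```text
scene {'fx': 473.27611724794605, 'fy': 473.27611724794605, 'cx': 262.15599294064674, 'cy': 191.4561185452376, 'k1': -0.025200047364440484, 'R': array([[-0.66549827,  0.74631554, -0.0111878 ],
       [ 0.61115437,  0.53624622, -0.58217723],
       [-0.4284885 , -0.39427541, -0.81298494]]), 't': array([ 0.38074636, -0.35100641,  1.54045178])}
top {'fx': 403.4043260043971, 'fy': 403.4043260043971, 'cx': 258.47239471243194, 'cy': 191.82949759615235, 'k1': -0.024485211704995253, 'R': array([[ 0.01245686, -0.99982914,  0.01365748],
       [-0.99232406, -0.01404167, -0.12286496],
       [ 0.12303574, -0.01202214, -0.99232942]]), 't': array([0.03088659, 0.61467819, 1.2023221 ])}
wrist {'fx': 289.70984430162986, 'fy': 289.70984430162986, 'cx': 254.47416269395993, 'cy': 188.33688615792173, 'k1': -0.04543965299618917, 'hand_eye': array([[-5.66059419e-04, -9.61080765e-01, -2.76266976e-01,
         7.07993705e-02],
       [ 9.99999462e-01, -7.84135944e-04,  6.78904374e-04,
        -2.34405158e-04],
       [-8.69112801e-04, -2.76266444e-01,  9.61080692e-01,
        -1.67090931e-01],
       [ 0.00000000e+00,  0.00000000e+00,  0.00000000e+00,
         1.00000000e+00]])}
{'clock': 0.1, 'q': array([ 6.78037956e+01,  2.81610793e+01,  8.93455599e+01, -1.36360802e-03,
        6.25491768e+01, -6.05020221e+00]), 'qvel': array([-0.03886348, -0.06386613, -0.10409003,  0.08593793,  0.03166377,
       -0.03789062]), 'effort': array([ 3.09200550e-03, -6.19450951e+01, -2.62026858e+01, -6.83709072e-05,
        2.82721463e-03, -2.45864146e-05]), 'tool_pos': array([0.17370459, 0.60015553, 0.20708846]), 'ee_rot': array([[-9.60559231e-01,  2.78075247e-01, -3.48468001e-04],
       [ 2.78075453e-01,  9.60558803e-01, -9.09961582e-04],
       [ 8.16862148e-05, -9.70972395e-04, -9.99999525e-01]]), 'force': array([ 0.01599027, -0.78492327,  0.92834435]), 'ft_torque': array([ 0.00577572, -0.03584668, -0.017841  ]), 'opening': 0.08546792307361867} 0.0187
```

Run:
```python
import cv2
for n in('scene','top'):
    cv2.imwrite(f'pics/{n}_big.png',cv2.resize(cv2.imread(f'pics/{n}.png'),(800,600),interpolation=cv2.INTER_CUBIC))
```

```text
(no output)
```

View pics/scene_big.png

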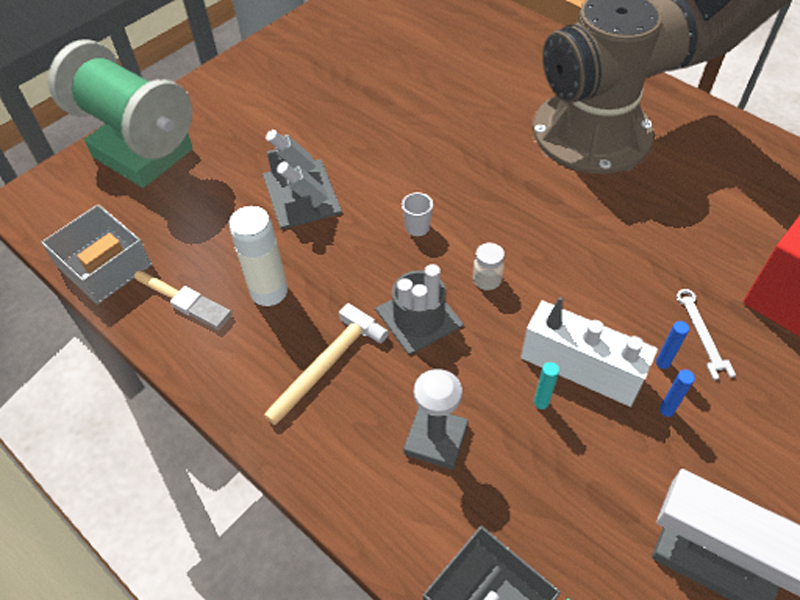

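View pics/top_big.png

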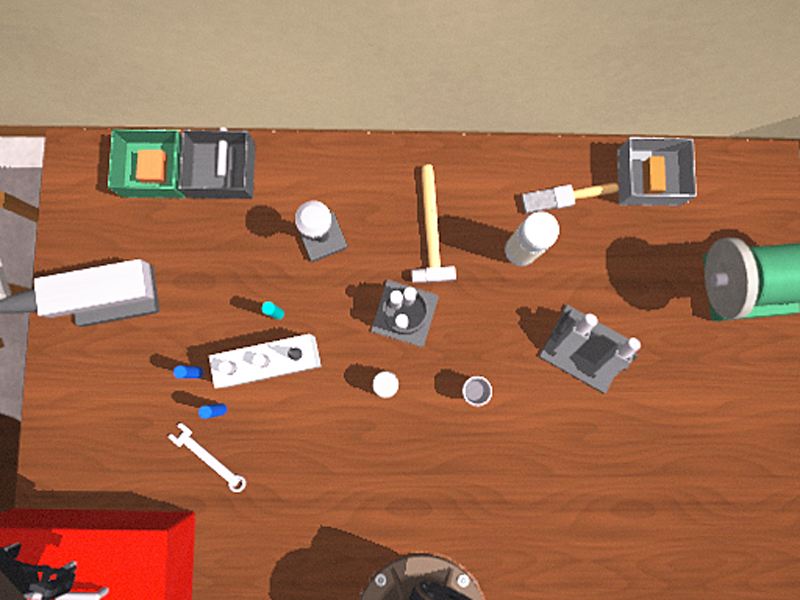

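Scene (800 px): rack with two leaning bars at (272,135) and (285,170), canister at (420,310), and block at (590,350) holding the punch at (555,312) and bars at (594,330) and (632,348). The blue sticks at (672,345) and (677,392) and the turquoise one at (547,385) stand outside the block. They are decoys. Top (800 px): can at (405,312), block at (265,360), rack at (590,348).

Run:
```python
from h import *
T=optics.camera_info('top');S=optics.camera_info('scene')
k=.64
def tri(a,b):
    o1,d1=ray(T,np.array(a)*k);o2,d2=ray(S,np.array(b)*k)
    A=np.c_[d1,-d2];x=np.linalg.lstsq(A,o2-o1,rcond=None)[0]
    p,q=o1+d1*x[0],o2+d2*x[1];return (p+q)/2,np.linalg.norm(p-q)
for n,a,b in [('rackA',(590,321),(285,168)),('rackB',(634,344),(272,134)),('blkL',(225,366),(632,345)),('blkM',(261,358),(594,326)),
 ('can1',(396,298),(404,286)),('can2',(410,293),(419,292)),('can3',(402,320),(432,270))]:
    print(n,*np.round(tri(a,b),4))
for n,z,pts in [('block',.09,[(208,358),(315,335),(321,365),(215,387)]),('canplate',.006,[(389,281),(438,294),(422,346),(372,332)]),('rackplate',.008,[(565,305),(610,392),(540,353)])
 ,('hammer,spray,jar,tin,stake',0.07,[(433,272),(535,235),(385,384),(477,391),(315,220)])]:
    P=np.array([onz(T,np.array(p)*k,z) for p in pts]);print(n,P[:,:2].round(3).tolist(),P.mean(0).round(3))
```

```text
Traceback (most recent call last):
ValueError: setting an array element with a sequence. The requested array has an inhomogeneous shape after 1 dimensions. The detected shape was (2,) + inhomogeneous part.
```

Run:
```python
from h import *
T=optics.camera_info('top');S=optics.camera_info('scene')
k=.64
def tri(a,b):
    o1,d1=ray(T,np.array(a)*k);o2,d2=ray(S,np.array(b)*k)
    A=np.c_[d1,-d2];x=np.linalg.lstsq(A,o2-o1,rcond=None)[0]
    p,q=o1+d1*x[0],o2+d2*x[1];return np.r_[(p+q)/2,np.linalg.norm(p-q)]
for n,a,b in [('rackA',(590,321),(285,168)),('rackB',(634,344),(272,134)),('blkL',(225,366),(632,345)),('blkM',(261,358),(594,326)),
 ('can1',(396,298),(404,286)),('can2',(410,293),(419,292)),('can3',(402,320),(432,270))]:
    print(n,np.round(tri(a,b),4))
for n,z,pts in [('block',.09,[(208,358),(315,335),(321,365),(215,387)]),('canplate',.006,[(389,281),(438,294),(422,346),(372,332)]),('rackplate',.008,[(565,305),(610,392),(540,353)])
 ,('hammer,spray,jar,tin,stake',0.07,[(433,272),(535,235),(385,384),(477,391),(315,220)])]:
    P=np.array([onz(T,np.array(p)*k,z) for p in pts]);print(n,P[:,:2].round(3).tolist(),P.mean(0).round(3))
```

```text
rackA [ 0.5685 -0.3018  0.119   0.0032]
rackB [ 0.5271 -0.3805  0.1246  0.0024]
blkL [0.4789 0.3626 0.1167 0.001 ]
blkM [0.4926 0.2997 0.1209 0.0052]
can1 [0.615  0.0447 0.1173 0.0248]
can2 [0.6119 0.0395 0.099  0.0266]
can3 [0.5667 0.0437 0.113  0.002 ]
block [[0.493, 0.402], [0.539, 0.205], [0.483, 0.192], [0.44, 0.387]] [0.489 0.297 0.09 ]
canplate [[0.656, 0.069], [0.631, -0.03], [0.525, 0.001], [0.552, 0.102]] [0.591 0.035 0.006]
rackplate [[0.612, -0.287], [0.438, -0.375], [0.514, -0.235]] [ 0.521 -0.299  0.008]
hammer,spray,jar,tin,stake [[0.665, -0.016], [0.741, -0.214], [0.45, 0.073], [0.439, -0.101], [0.764, 0.214]] [ 0.612 -0.009  0.07 ]
```

```bash
cat >> h.py <<'E'
from scipy.spatial.transform import Rotation as Rn
def down(ydir):  # tool pointing down, y along given world xy
    y=np.array([*ydir,0.]);y/=np.linalg.norm(y);z=np.array([0,0,-1.]);return np.c_[np.cross(y,z),y,z]
def rel(R,p,st=None,base=None):
    if base is None:
        st=st or sensors.state();base=(np.array(st['ee_rot']),np.array(st['tool_pos']))
    R0,p0=base
    r=np.r_[Rn.from_matrix(R0.T@R).as_rotvec(),R0.T@(np.array(p)-p0)]
    print([float(x) for x in r.round(4)])
    return r
E
python3 - <<'E'
from h import *
rel(down((.975,.222)),(.489,.297,.27))
E
```

```text
[-0.0009, 0.0004, 1.0651, -0.3872, -0.2036, -0.0627]
```

Call:
apply_moves([
  [[0,0,1.065,-0.387,-0.204,-0.063,0.6],[0,0,1.065,-0.387,-0.204,-0.063,0.6],[0,0,1.065,-0.387,-0.204,-0.063,0.6],[0,0,1.065,-0.387,-0.204,-0.063,0.6],[0,0,1.065,-0.387,-0.204,-0.063,0.6],[0,0,1.065,-0.387,-0.204,-0.063,0.6],[0,0,1.065,-0.387,-0.204,-0.063,0.6],[0,0,1.065,-0.387,-0.204,-0.063,0.6],[0,0,1.065,-0.387,-0.204,-0.063,0.6],[0,0,1.065,-0.387,-0.204,-0.063,0.6],[0,0,1.065,-0.387,-0.204,-0.063,0.6],[0,0,1.065,-0.387,-0.204,-0.063,0.6],[0,0,1.065,-0.387,-0.204,-0.063,0.6],[0,0,1.065,-0.387,-0.204,-0.063,0.6]],
])

```text
clock: 1.5
tool_pos: [0.4881, 0.2976, 0.2706]
ee_rot: [[-0.224, 0.975, -0.0], [0.975, 0.224, 0.0], [0.0, -0.0, -1.0]]
force: [-0.0, 0.3, 0.3]
opening: 0.0512
```

Run:
```python
from h import *
st=sensors.state();im=optics.read_camera('wrist');save('w1',im)
I=optics.camera_info('wrist');A=wristT(I,st);np.save('w1T.npy',A)
print(st['tool_pos'],st['opening'],st['clock'])
for p in [(.479,.3626,.124),(.4926,.2997,.124),(.505,.237,.15)]:print(proj(I,p,A)*800/512)
cv2.imwrite('pics/w1b.png',cv2.resize(im[:,:,::-1],(800,600)))
R=down((.975,.222));rel(R,(.59,.035,.29))
```

```text
[0.48807717 0.29758532 0.2705695 ] 0.05119944161829698 1.5
[406.99857344 172.47129852]
[405.40998696 266.17267797]
[402.85173508 364.5436841 ]
[-0.0001, -0.0001, 0.0015, -0.2786, 0.0406, -0.0195]
```

View pics/w1b.png

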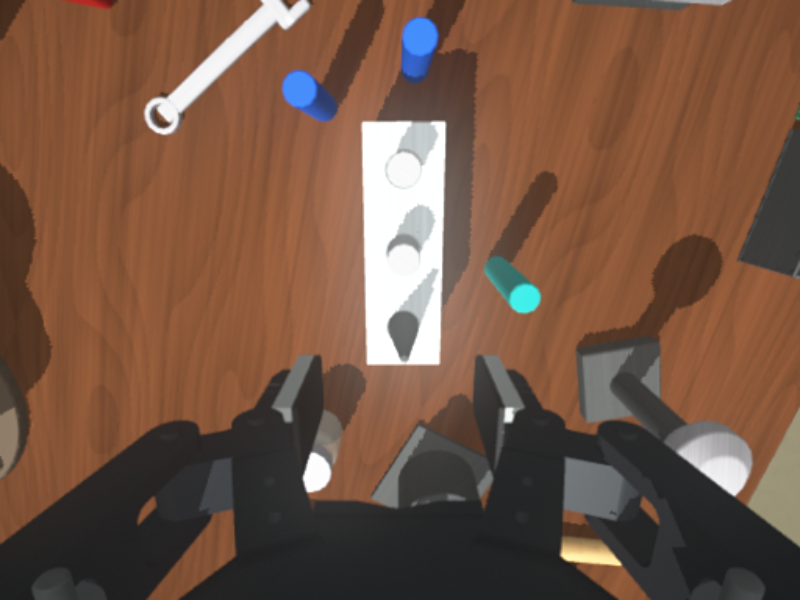

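The wrist picture (800 px) shows the block with corners (362,122) to (440,364), bar tops at (404,170) and (404,259), and the punch in the end bore at (405,330). The blue and turquoise sticks stand clear of the block.

Run:
```python
from h import *
I=optics.camera_info('wrist');A=np.load('w1T.npy');im=cv2.imread('pics/w1.png')
k=.64
C=np.array([onz(I,np.array(p)*k,.09,A) for p in [(362,122),(445,122),(440,364),(367,364)]])
c=C.mean(0);l=(C[0]+C[1]-C[2]-C[3])[:2];l/=np.linalg.norm(l);print('block',c,'ydir',l,[np.linalg.norm(C[i]-C[i-1]) for i in range(4)])
g=cv2.cvtColor(im,cv2.COLOR_BGR2GRAY)
P=[]
for p in [(404,170),(404,259)]:
    b=onz(I,np.array(p)*k,.124,A);P.append(b);print('bar',b,'pred',c[:2]+l*.062,c[:2])
R=down((l[1],-l[0]));print(R.round(3).tolist())
for b in P:
    rel(R,(b[0],b[1],.16));rel(R,(b[0],b[1],.0965))
```

```text
block [0.49078491 0.30354928 0.09      ] ydir [-0.22649748  0.97401175] [np.float64(0.19061433329508234), np.float64(0.060176315793046754), np.float64(0.19066673168987613), np.float64(0.0611057941644713)]
bar [0.47667309 0.36371864 0.124     ] pred [0.47674207 0.36393801] [0.49078491 0.30354928]
bar [0.49045318 0.30451461 0.124     ] pred [0.47674207 0.36393801] [0.49078491 0.30354928]
[[-0.226, 0.974, 0.0], [0.974, 0.226, 0.0], [0.0, 0.0, -1.0]]
[-0.0001, -0.0001, -0.0031, 0.0671, 0.0036, 0.1106]
[-0.0001, -0.0001, -0.0031, 0.0671, 0.0036, 0.1741]
[-0.0001, -0.0001, -0.0031, 0.0063, 0.0038, 0.1106]
[-0.0001, -0.0001, -0.0031, 0.0063, 0.0038, 0.1741]
```

Call:
apply_moves([
  [[0,0,-0.003,0.067,0.0036,0.11,0.6],[0,0,-0.003,0.067,0.0036,0.11,0.6],[0,0,-0.003,0.067,0.0036,0.11,0.6],[0,0,-0.003,0.067,0.0036,0.14,0.6],[0,0,-0.003,0.067,0.0036,0.174,0.6],[0,0,-0.003,0.067,0.0036,0.174,0.6],[0,0,-0.003,0.067,0.0036,0.174,0],[0,0,-0.003,0.067,0.0036,0.174,0],[0,0,-0.003,0.067,0.0036,0.174,0],[0,0,-0.003,0.067,0.0036,0.174,0],[0,0,-0.003,0.067,0.0036,0.174,0],[0,0,-0.003,0.067,0.0036,0.174,0],[0,0,-0.003,0.067,0.0036,0.154,0],[0,0,-0.003,0.067,0.0036,0.12,0],[0,0,-0.003,0.067,0.0036,0.08,0],[0,0,-0.003,0.067,0.0036,0.04,0],[0,0,-0.003,0.067,0.0036,0.0,0],[0,0,-0.003,0.067,0.0036,0.0,0]],
], force=70)

```text
clock: 3.35
tool_pos: [0.4789, 0.3638, 0.2779]
ee_rot: [[-0.225, 0.974, 0.01], [0.974, 0.225, 0.006], [0.004, 0.011, -1.0]]
force: [0.1, -0.1, 0.0]
opening: -0.0
```

Run:
```python
from h import *
st=sensors.state();print(st['opening'],st['tool_pos'])
rel(st['ee_rot'],(.60,-.03,.29))
```

```text
-2.6269684556822265e-05 [0.47886401 0.36379774 0.2779037 ]
[0.0, 0.0, 0.0, -0.4109, 0.0295, -0.0132]
```

Nothing was gripped (opening 0). I'll look.

Run:
```python
from h import *
st=sensors.state();im=optics.read_camera('wrist');save('w2',im)
I=optics.camera_info('wrist');A=wristT(I,st);np.save('w2T.npy',A)
st=sensors.state();print(st['tool_pos'],st['clock'],st['force'])
print(proj(I,(.4767,.3638,.124),A)*800/512)
cv2.imwrite('pics/w2b.png',cv2.resize(im[:,:,::-1],(800,600)))
```

```text
[0.4780601  0.36329185 0.27480745] 3.4 [-0.36071456  0.02224726 -0.46562843]
[393.25414879 265.49447105]
```

View pics/w2b.png

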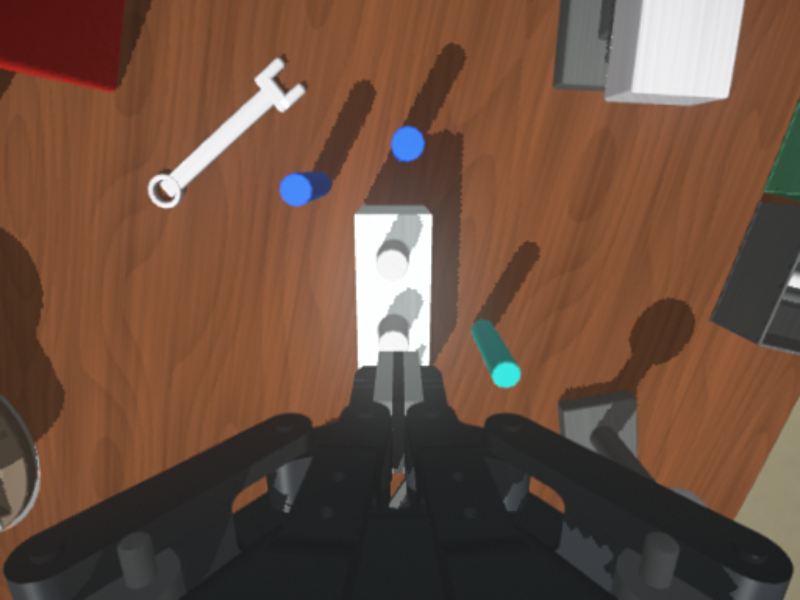

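Both bars are still in the block (caps at (393,262) and (393,340)), so the fingers closed too late or slipped. I'll retry, checking after the closing.

Run:
```python
from h import *
R=down((.974,.2265))
for z in(.16,.0955):rel(R,(.4767,.3638,z))
```

```text
[0.0069, -0.0023, -0.0015, 0.0005, -0.002, 0.1148]
[0.0069, -0.0023, -0.0015, 0.0004, -0.0024, 0.1793]
```

Call:
apply_moves([
  [[0,0,0,0,0,0.05,0.6],[0,0,0,0,0,0.1,0.6],[0,0,0,0,0,0.1,0.6],[0,0,0,0,0,0.1,0.6],[0,0,0,0,0,0.14,0.6],[0,0,0,0,0,0.175,0.6],[0,0,0,0,0,0.175,0.6],[0,0,0,0,0,0.175,0.6]],
])

```text
clock: 4.2
tool_pos: [0.4785, 0.3636, 0.098]
ee_rot: [[-0.225, 0.974, 0.002], [0.974, 0.225, 0.001], [0.001, 0.002, -1.0]]
force: [0.3, -0.2, 0.4]
opening: 0.051
```

Call:
apply_moves([
  [[0,0,0,0,0,0,0],[0,0,0,0,0,0,0],[0,0,0,0,0,0,0],[0,0,0,0,0,0,0],[0,0,0,0,0,0,0],[0,0,0,0,0,0,0],[0,0,0,0,0,0,0],[0,0,0,0,0,0,0]],
], force=70)

```text
clock: 5.0
tool_pos: [0.4785, 0.3637, 0.0982]
ee_rot: [[-0.225, 0.974, 0.004], [0.974, 0.225, 0.002], [0.001, 0.004, -1.0]]
force: [-0.2, -1.0, 10.3]
opening: 0.018
```

Call:
apply_moves([
  [[0,0,0,0,0,0,0],[0,0,0,0,0,0,0],[0,0,0,0,0,0,0],[0,0,0,0,0,0,0]],
])

```text
clock: 5.4
tool_pos: [0.4785, 0.3637, 0.0982]
ee_rot: [[-0.225, 0.974, 0.004], [0.974, 0.225, 0.002], [0.001, 0.004, -1.0]]
force: [-1.7, 0.5, 10.4]
opening: 0.0178
```

Run:
```python
from h import *
im=optics.read_camera('wrist');save('w3',im);s=optics.read_camera('scene')
a=cv2.resize(im[150:300,130:380],(500,300));b=cv2.resize(s[130:280,280:480],(400,300))
cv2.imwrite('pics/w3b.png',np.hstack([a,b[:,:300]])[:,:,::-1]);print(sensors.state()['opening'])
```

```text
0.01804058317139002
```

View pics/w3b.png

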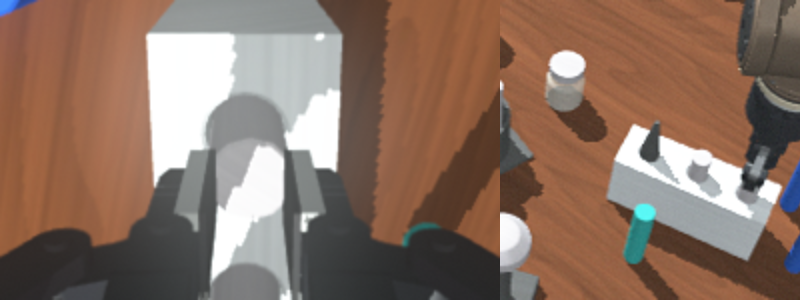

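Run:
```python
from h import *
I=optics.camera_info('wrist');st=sensors.state();A=wristT(I,st)
for z in (.124,.118,.12): print(onz(I,(254,239),z,A))
p=np.array(st['tool_pos']);R=np.array(st['ee_rot'])
for x in(-.012,0,.012):
  print([proj(I,p+R@np.array([x,0,d]),A).round(0) for d in (0,-.026,-.045)])
print(st['tool_pos'],st['opening'],st['force'],st['ft_torque'])
```

```text
[0.47719135 0.3648992  0.124     ]
[0.47786045 0.36207127 0.118     ]
[0.47763742 0.36301391 0.12      ]
[array([256., 240.]), array([256., 262.]), array([256., 282.])]
[array([256., 223.]), array([256., 242.]), array([256., 260.])]
[array([256., 205.]), array([256., 221.]), array([256., 237.])]
[0.47855959 0.36366929 0.09821568] 0.01804058317139002 [-0.90250977  0.27756883 10.1744096 ] [-0.04351615  0.18777618  0.00430843]
```

The bar sits between the pads, centred to about 1 mm, and the grip is steady. Lifting gently.

Call:
apply_moves([
  [[0,0,0,0,0,0,0],[0,0,0,0,0,0,0],[0,0,0,0,0,-0.004,0],[0,0,0,0,0,-0.01,0],[0,0,0,0,0,-0.02,0],[0,0,0,0,0,-0.03,0],[0,0,0,0,0,-0.03,0]],
], force=110)

```text
clock: 6.2
tool_pos: [0.4781, 0.3633, 0.1273]
ee_rot: [[-0.225, 0.974, 0.002], [0.974, 0.225, 0.001], [0.001, 0.002, -1.0]]
force: [-0.7, 0.5, 0.3]
opening: 0.0
```

Run:
```python
from h import *
st=sensors.state();print(st['opening'],st['force'],st['tool_pos'])
im=optics.read_camera('wrist');save('w4',im);s=optics.read_camera('scene')
a=cv2.resize(im[150:300,130:380],(500,300));b=cv2.resize(s[130:280,280:480],(400,300))
cv2.imwrite('pics/w4b.png',np.hstack([a,b[:,:300]])[:,:,::-1])
```

```text
2.5054779155931486e-05 [-0.66094727  0.50822868  0.27614908] [0.47808107 0.36329899 0.12733924]
```

View pics/w4b.png

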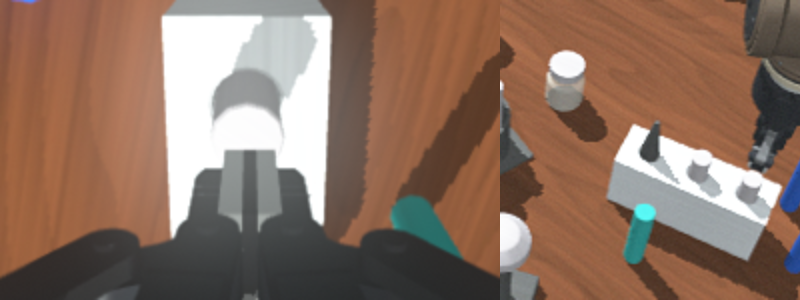

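The bar is still fully seated with the shut fingers above it (cap at crop (247,128)). The opening read 18 mm on a 24 mm bar and the tool felt 10 N upward, so the fingertips splayed and the bar was wedged out. I'll grip deeper and with less force.

Call:
apply_moves([
  [[0,0,0,0.0005,-0.0012,0,0.5],[0,0,0,0.0005,-0.0012,0,0.5],[0,0,0,0.0005,-0.0012,0,0.5],[0,0,0,0.0005,-0.0012,0,0.5],[0,0,0,0.0005,-0.0012,0,0.5],[0,0,0,0.0005,-0.0012,0,0.5],[0,0,0,0.0005,-0.0012,0.02,0.5],[0,0,0,0.0005,-0.0012,0.037,0.5],[0,0,0,0.0005,-0.0012,0.037,0.5],[0,0,0,0.0005,-0.0012,0.037,0],[0,0,0,0.0005,-0.0012,0.037,0],[0,0,0,0.0005,-0.0012,0.037,0],[0,0,0,0.0005,-0.0012,0.037,0],[0,0,0,0.0005,-0.0012,0.037,0],[0,0,0,0.0005,-0.0012,0.037,0],[0,0,0,0.0005,-0.0012,0.037,0],[0,0,0,0.0005,-0.0012,0.037,0],[0,0,0,0.0005,-0.0012,0.037,0]],
], force=40)

```text
clock: 8.1
tool_pos: [0.4765, 0.3634, 0.0894]
ee_rot: [[-0.225, 0.974, 0.001], [0.974, 0.225, 0.001], [0.001, 0.001, -1.0]]
force: [-0.7, 0.0, 5.9]
opening: 0.0222
```

Call:
apply_moves([
  [[0,0,0,0,0,-0.004,0],[0,0,0,0,0,-0.012,0],[0,0,0,0,0,-0.024,0],[0,0,0,0,0,-0.036,0],[0,0,0,0,0,-0.036,0]],
])

```text
clock: 8.6
tool_pos: [0.4766, 0.3635, 0.1267]
ee_rot: [[-0.225, 0.974, 0.002], [0.974, 0.225, 0.001], [0.001, 0.002, -1.0]]
force: [-0.4, -0.1, -3.0]
opening: 0.0216
```

It holds (3 N of weight). Carrying it past the can for a look.

Call:
apply_moves([
  [[0,0,0,0,0,-0.03,0],[0,0,0,0,0,-0.065,0],[0,0,0,0,0,-0.1,0],[0,0,0,-0.02,0.002,-0.13,0],[0,0,0,-0.05,0.004,-0.15,0],[0,0,0,-0.09,0.007,-0.16,0],[0,0,0,-0.13,0.01,-0.16,0],[0,0,0,-0.17,0.013,-0.16,0],[0,0,0,-0.21,0.016,-0.16,0],[0,0,0,-0.25,0.019,-0.16,0],[0,0,0,-0.29,0.022,-0.16,0],[0,0,0,-0.33,0.025,-0.16,0],[0,0,0,-0.37,0.028,-0.16,0],[0,0,0,-0.4,0.031,-0.16,0],[0,0,0,-0.411,0.032,-0.16,0],[0,0,0,-0.411,0.032,-0.16,0],[0,0,0,-0.411,0.032,-0.16,0],[0,0,0,-0.411,0.032,-0.16,0]],
])

```text
clock: 10.4
tool_pos: [0.5994, -0.0288, 0.2847]
ee_rot: [[-0.226, 0.974, -0.0], [0.974, 0.226, 0.0], [0.0, -0.0, -1.0]]
force: [0.0, -0.2, -5.5]
opening: 0.0219
```

Run:
```python
from h import *
st=sensors.state();im=optics.read_camera('wrist');save('w5',im)
I=optics.camera_info('wrist');A=wristT(I,st);np.save('w5T.npy',A)
print(st['opening'],st['tool_pos'],st['qvel'].max())
cv2.imwrite('pics/w5b.png',cv2.resize(im[:,:,::-1],(800,600),interpolation=cv2.INTER_CUBIC))
```

```text
0.021934999953225093 [ 0.59941296 -0.02879824  0.28468222] 0.15465077268556204
```

View pics/w5b.png

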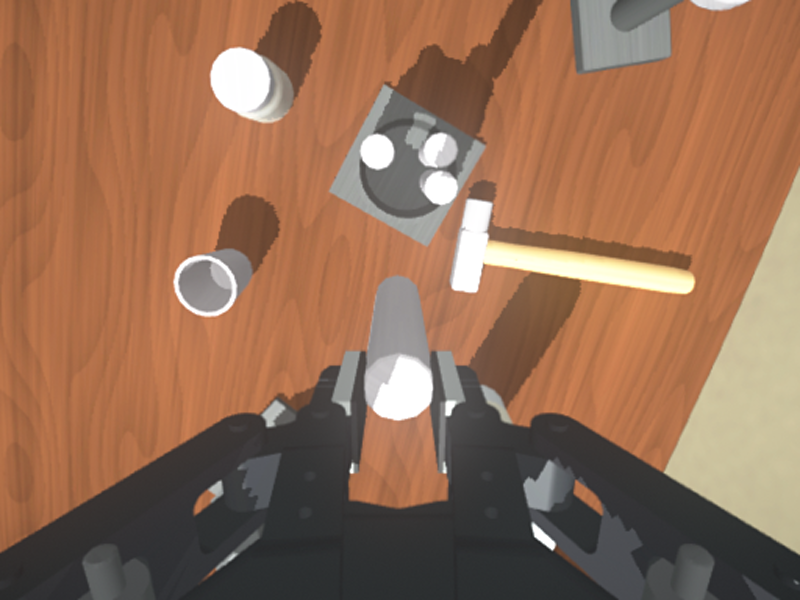

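The can is at about (409,165), with bar caps at (377,152), (441,150) and (440,187). The held bar hangs straight, from (398,385) down to (400,285).

Run:
```python
from h import *
I=optics.camera_info('wrist');A=np.load('w5T.npy');k=.64
im=cv2.imread('pics/w5.png');g=cv2.cvtColor(im,cv2.COLOR_BGR2GRAY)
W=lambda p,z:onz(I,np.array(p)*k,z,A)
C=np.array([W(p,.006) for p in [(387,84),(485,145),(428,244),(331,189)]]);print('plate',C.mean(0),[np.linalg.norm(C[i]-C[i-1]).round(3) for i in range(4)])
m=(g>205).astype(np.uint8);n,l,s,c=cv2.connectedComponentsWithStats(m)
for i in range(1,n):
    if 60<s[i,4]<900 and 210<c[i][0]<310 and 70<c[i][1]<140:print('blob',c[i]/k,s[i],onz(I,c[i],.116,A))
caps=np.array([W(p,.116) for p in [(377,152),(441,150),(440,187)]]);print(caps)
# rim extents outer edges (left,right,bottom): outer radius 44
for p in [(409,165)]:print('rim',W(p,.076))
o=C.mean(0)[:2]
for q in caps: d=q[:2]-o;print(np.hypot(*d),np.degrees(np.arctan2(d[1],d[0])))
# predicted rim circle pixels for overlay
v=im.copy()
for r in(.039,.044):
    pts=np.array([proj(I,(o[0]+r*np.cos(t),o[1]+r*np.sin(t),.076),A) for t in np.linspace(0,6.28,60)])
    cv2.polylines(v,[np.round(pts*16).astype(np.int32)],True,(0,255,255),1,cv2.LINE_AA,4)
for q in caps:
    pts=np.array([proj(I,(q[0]+.012*np.cos(t),q[1]+.012*np.sin(t),.116),A) for t in np.linspace(0,6.28,40)])
    cv2.polylines(v,[np.round(pts*16).astype(np.int32)],True,(0,0,255),1,cv2.LINE_AA,4)
cv2.imwrite('pics/w5o.png',cv2.resize(v[45:165,200:320],(720,720))[60:660])
```

```text
plate [0.59281019 0.03987646 0.006     ] [np.float64(0.109), np.float64(0.106), np.float64(0.108), np.float64(0.109)]
blob [436.80503731 149.92070896] [268  85  23  22 335] [0.60770029 0.05598671 0.116     ]
blob [376.47871984 150.76658847] [231  86  21  22 373] [0.566087   0.04572539 0.116     ]
blob [439.8751796  187.59877874] [270 110  23  21 348] [0.61634337 0.03106539 0.116     ]
[[0.5666292  0.04498453 0.116     ]
 [0.61061727 0.05661496 0.116     ]
 [0.6163258  0.03149765 0.116     ]]
rim [0.59182434 0.04164214 0.076     ]
0.02667464677650992 168.95992255550874
0.024439097250445317 43.22828693710695
0.024963736009046607 -19.611404517289547
```

View pics/w5o.png

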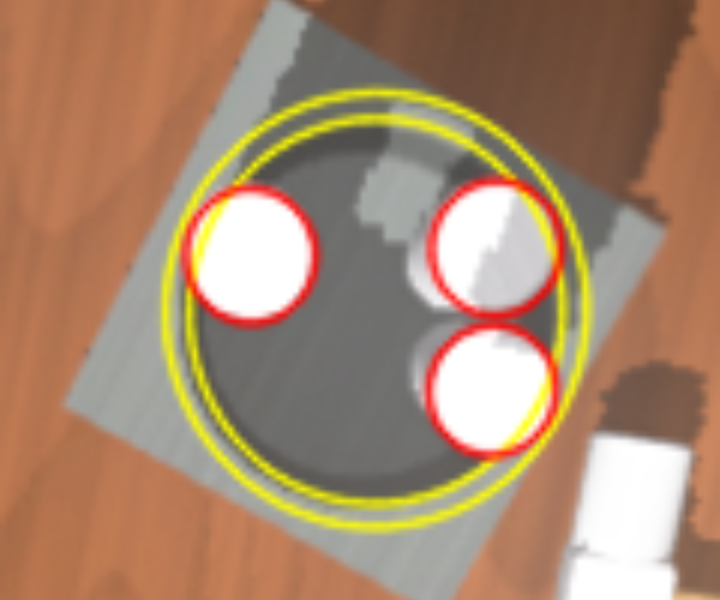

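```bash
cat >> h.py <<'E'
CAN=np.array([.592,.039])
def slot(a,r=.0255): return CAN+r*np.array([np.cos(np.radians(a)),np.sin(np.radians(a))])
E
python3 - <<'E'
from h import *
I=optics.camera_info('wrist');A=np.load('w5T.npy')
st=sensors.state();p=np.array(st['tool_pos']);R=np.array(st['ee_rot'])
print('cap seen at',onz(I,np.array((398.5,387))*.64,p[2]+.0345,A)-p,'exp px cap',proj(I,p+[0,0,.0345],A)/.64,'foot near-edge',proj(I,p+R@[.012,0,.0755],A)/.64)
s=slot(104.5);print(s)
for z in(.21,.119):rel(R,(*s,z))
E
```

```text
cap seen at [-0.00068223  0.0008803   0.0345    ] exp px cap [399.93226644 389.80634995] foot near-edge [398.89861123 274.68579212]
[0.58561531 0.06368776]
[0.0, 0.0, 0.0, 0.0932, 0.0075, 0.0748]
[0.0, 0.0, 0.0, 0.0932, 0.0074, 0.1658]
```

Call:
apply_moves([
  [[0,0,0,0.03,0.0025,0.02,0],[0,0,0,0.065,0.005,0.05,0],[0,0,0,0.0925,0.0075,0.07,0],[0,0,0,0.0925,0.0075,0.075,0],[0,0,0,0.0925,0.0075,0.075,0],[0,0,0,0.0925,0.0075,0.09,0],[0,0,0,0.0925,0.0075,0.105,0],[0,0,0,0.0925,0.0075,0.12,0],[0,0,0,0.0925,0.0075,0.135,0],[0,0,0,0.0925,0.0075,0.15,0],[0,0,0,0.0925,0.0075,0.16,0],[0,0,0,0.0925,0.0075,0.164,0],[0,0,0,0.0925,0.0075,0.164,0]],
])

```text
clock: 11.75
tool_pos: [0.5865, 0.0615, 0.1207]
ee_rot: [[-0.225, 0.974, 0.0], [0.974, 0.225, 0.0], [0.0, 0.0, -1.0]]
force: [0.3, -0.3, -3.5]
opening: 0.0218
```

Call:
apply_moves([
  [[0,0,0,0.002,-0.0008,0.001,0],[0,0,0,0.002,-0.0008,0.001,0],[0,0,0,0.002,-0.0008,0.001,0.5],[0,0,0,0.002,-0.0008,0.001,0.5],[0,0,0,0.002,-0.0008,0.001,0.5],[0,0,0,0.002,-0.0008,0.001,0.5],[0,0,0,0.002,-0.0008,0.001,0.5],[0,0,0,0.002,-0.0008,-0.02,0.5],[0,0,0,0.002,-0.0008,-0.06,0.5],[0,0,0,0.002,-0.0008,-0.1,0.5]],
])

```text
clock: 12.75
tool_pos: [0.5847, 0.0635, 0.2214]
ee_rot: [[-0.225, 0.974, -0.002], [0.974, 0.225, 0.0], [0.0, -0.001, -1.0]]
force: [-0.1, -0.1, 0.1]
opening: 0.043
```

Run:
```python
from h import *
st=sensors.state();print(st['tool_pos'],st['opening'],st['force'])
R=down((.974,.2265))
for z in(.20,.0895):rel(R,(.4906,.304,z))
I=optics.camera_info('wrist');im=optics.read_camera('wrist');save('w6',im);A=wristT(I,st);np.save('w6T.npy',A)
print(proj(I,(.592,.039,.116),A))
```

```text
[0.58472195 0.06345145 0.22142561] 0.042964487850321954 [-0.07596148 -0.13635516  0.07434109]
[-0.0015, -0.0004, -0.0015, 0.2556, -0.0375, 0.0216]
[-0.0015, -0.0004, -0.0015, 0.2555, -0.0374, 0.1321]
[256.88393557 205.37197853]
```

Call:
apply_moves([
  [[0,0,0,0.04,-0.0055,0,0.5],[0,0,0,0.085,-0.012,0,0.5],[0,0,0,0.13,-0.019,0.01,0.5],[0,0,0,0.175,-0.026,0.02,0.5],[0,0,0,0.22,-0.032,0.03,0.5],[0,0,0,0.2555,-0.0374,0.05,0.5],[0,0,0,0.2555,-0.0374,0.06,0.5],[0,0,0,0.2555,-0.0374,0.07,0.5],[0,0,0,0.2555,-0.0374,0.09,0.5],[0,0,0,0.2555,-0.0374,0.115,0.5],[0,0,0,0.2555,-0.0374,0.131,0.5],[0,0,0,0.2555,-0.0374,0.131,0.5],[0,0,0,0.2555,-0.0374,0.131,0],[0,0,0,0.2555,-0.0374,0.131,0],[0,0,0,0.2555,-0.0374,0.131,0],[0,0,0,0.2555,-0.0374,0.131,0],[0,0,0,0.2555,-0.0374,0.131,0],[0,0,0,0.2555,-0.0374,0.131,0],[0,0,0,0.2555,-0.0374,0.131,0],[0,0,0,0.2555,-0.0374,0.131,0]],
], force=40)

```text
clock: 14.8
tool_pos: [0.4916, 0.3043, 0.0905]
ee_rot: [[-0.225, 0.974, 0.002], [0.974, 0.225, 0.001], [0.0, 0.002, -1.0]]
force: [0.4, 0.1, 6.6]
opening: 0.0221
```

Run:
```python
from h import *
im=cv2.imread('pics/w6.png');A=np.load('w6T.npy');I=optics.camera_info('wrist')
v=im.copy()
for q in [slot(a) for a in(166,43,-17,104.5)]:
    pts=np.array([proj(I,(q[0]+.012*np.cos(t),q[1]+.012*np.sin(t),.116),A) for t in np.linspace(0,6.28,40)])
    cv2.polylines(v,[np.round(pts*16).astype(np.int32)],True,(0,0,255),1,cv2.LINE_AA,4)
cv2.imwrite('pics/w6o.png',cv2.resize(v[130:280,180:330],(600,600)))
```

```text
(no output)
```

View pics/w6o.png

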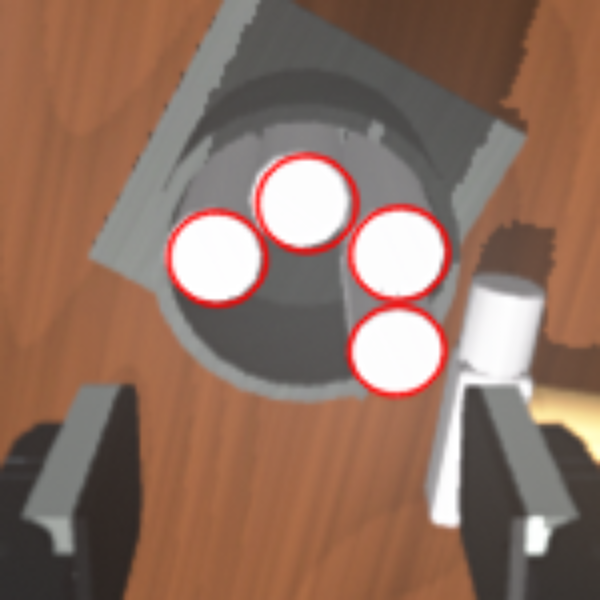

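All four bars stand where expected in the can. Lifting the second block bar and taking it to the 224° slot.

Call:
apply_moves([
  [[0,0,0,0,0,-0.005,0],[0,0,0,0,0,-0.02,0],[0,0,0,0,0,-0.045,0],[0,0,0,0,0,-0.08,0],[0,0,0,0,0,-0.115,0],[0,0,0,-0.02,0.001,-0.14,0],[0,0,0,-0.055,0.003,-0.145,0],[0,0,0,-0.095,0.005,-0.145,0],[0,0,0,-0.135,0.007,-0.145,0],[0,0,0,-0.175,0.01,-0.145,0],[0,0,0,-0.215,0.012,-0.145,0],[0,0,0,-0.255,0.014,-0.145,0],[0,0,0,-0.285,0.016,-0.14,0],[0,0,0,-0.2943,0.0163,-0.13,0],[0,0,0,-0.2943,0.0163,-0.125,0],[0,0,0,-0.2943,0.0163,-0.12,0],[0,0,0,-0.2943,0.0163,-0.12,0]],
])

```text
clock: 16.5
tool_pos: [0.5726, 0.0221, 0.2088]
ee_rot: [[-0.226, 0.974, -0.002], [0.974, 0.226, 0.0], [0.001, -0.002, -1.0]]
force: [-0.7, 0.8, -4.4]
opening: 0.0216
```

Run:
```python
from h import *
st=sensors.state();print(st['opening'],st['tool_pos'],slot(224.5))
rel(down((.974,.2265)),(*slot(224.5),.119))
```

```text
0.02157906305502591 [0.57255639 0.02214501 0.20883445] [0.57381211 0.02112681]
[-0.0015, -0.0008, -0.0003, -0.0013, 0.0011, 0.0898]
```

Call:
apply_moves([
  [[0,0,0,-0.001,0.001,0.01,0],[0,0,0,-0.001,0.001,0.025,0],[0,0,0,-0.001,0.001,0.04,0],[0,0,0,-0.001,0.001,0.055,0],[0,0,0,-0.001,0.001,0.07,0],[0,0,0,-0.001,0.001,0.083,0],[0,0,0,-0.001,0.001,0.089,0],[0,0,0,-0.001,0.001,0.089,0],[0,0,0,-0.001,0.001,0.089,0]],
])

```text
clock: 17.4
tool_pos: [0.5747, 0.0203, 0.121]
ee_rot: [[-0.225, 0.974, 0.001], [0.974, 0.225, 0.0], [-0.0, 0.001, -1.0]]
force: [-0.4, -0.8, -4.2]
opening: 0.0216
```

```bash
cat >> h.py <<'E'
def rackR(xd):
    xd=np.array([*xd,0.])/np.hypot(*xd);z=-(0.5*xd+np.array([0,0,.8660254]));y=np.array([-xd[1],xd[0],0]);return np.c_[np.cross(y,z),y,z]
E
python3 - <<'E'
from h import *
R=rackR((.885,-.465));rel(R,(.592,-.364,.215))
E
```

```text
[0.2255, 0.4911, -0.8395, -0.3783, -0.0697, -0.094]
```

Call:
apply_moves([
  [[0,0,0,0,0,0,0.5],[0,0,0,0,0,0,0.5],[0,0,0,0,0,0,0.5],[0,0,0,0,0,0,0.5],[0,0,0,0,0,0,0.5],[0,0,0,0,0,-0.03,0.5],[0,0,0,0,0,-0.08,0.5],[0,0,0,0,0,-0.12,0.5],[0.028,0.061,-0.105,-0.04,-0.009,-0.15,0.5],[0.056,0.122,-0.21,-0.08,-0.018,-0.15,0.5],[0.085,0.184,-0.315,-0.12,-0.027,-0.15,0.5],[0.113,0.246,-0.42,-0.165,-0.035,-0.15,0.5],[0.141,0.307,-0.525,-0.21,-0.044,-0.15,0.5],[0.169,0.368,-0.63,-0.255,-0.053,-0.14,0.5],[0.197,0.43,-0.735,-0.3,-0.06,-0.13,0.5],[0.2255,0.491,-0.8395,-0.34,-0.066,-0.11,0.5],[0.2255,0.491,-0.8395,-0.378,-0.07,-0.094,0.5],[0.2255,0.491,-0.8395,-0.378,-0.07,-0.094,0.5],[0.2255,0.491,-0.8395,-0.378,-0.07,-0.094,0.5],[0.2255,0.491,-0.8395,-0.378,-0.07,-0.094,0.5]],
])

```text
clock: 19.4
tool_pos: [0.5915, -0.3631, 0.2154]
ee_rot: [[-0.767, 0.465, -0.443], [0.403, 0.885, 0.232], [0.5, -0.0, -0.866]]
force: [0.7, 0.2, 0.1]
opening: 0.043
```

Run:
```python
from h import *
st=sensors.state();im=optics.read_camera('wrist');save('w7',im)
I=optics.camera_info('wrist');A=wristT(I,st);np.save('w7T.npy',A)
print(st['opening'],st['tool_pos'],np.array(st['ee_rot'])[:,2],st['q'].round(1))
for p in [(.5685,-.3018,.125),(.5271,-.3805,.125)]:print(proj(I,p,A)/.64)
cv2.imwrite('pics/w7b.png',cv2.resize(im[:,:,::-1],(800,600),interpolation=cv2.INTER_CUBIC))
```

```text
0.0430433587818779 [ 0.59152168 -0.36314423  0.21536097] [-0.44252994  0.23214231 -0.86618543] [-35.4  48.3  54.   -4.1 107.4 -97.9]
[468.39938262 288.75066035]
[324.44273499 288.69511803]
```

View pics/w7b.png

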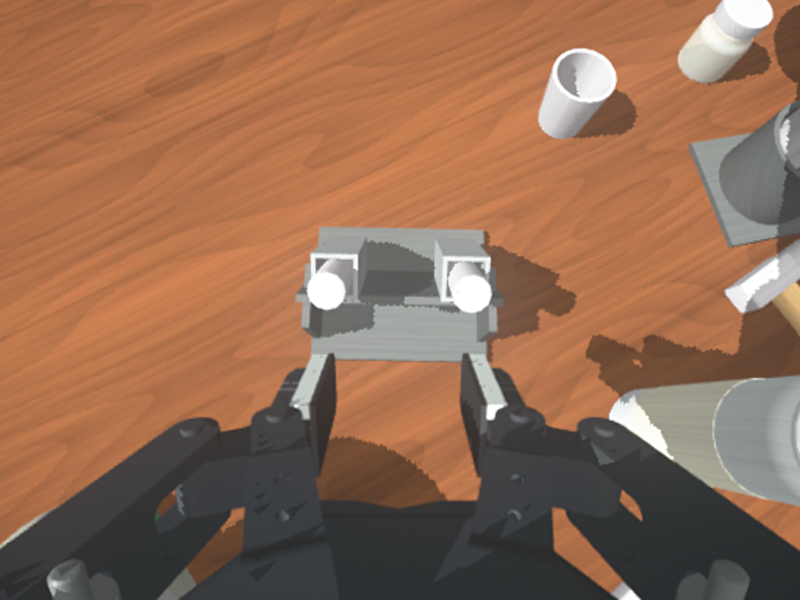

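Bar caps in the rack are at (326,289) and (472,288), within 2 px of the coarse prediction, and the rack is square to the view.

Run:
```python
from h import *
I=optics.camera_info('wrist');A=np.load('w7T.npy');im=cv2.imread('pics/w7.png');g=cv2.cvtColor(im,cv2.COLOR_BGR2GRAY)
P=[onz(I,np.array(p)*.64,.1247,A) for p in [(326,289),(472,288)]]
d=P[1]-P[0];print(P,np.linalg.norm(d));y=d[:2]/np.linalg.norm(d)
xd=np.array([y[1],-y[0]]);print('xd',xd)
# mouth corners in plane: mouth centre predicted = cap - .034*axis
R=rackR(xd);ax=-R[:,2]
for q,c in zip(P,[[(311,254),(357,254),(357,300),(311,300)],[(442,257),(488,257),(490,300),(442,300)]]):
    print('mouth pred',proj(I,q-.034*ax,A)/.64,'seen',np.mean(c,0))
for q in P:
    print(q); rel(R,q+.03*ax);rel(R,q-.0335*ax)
```

```text
[array([ 0.52763233, -0.37973754,  0.1247    ]), array([ 0.56907537, -0.29950369,  0.1247    ])] 0.09030502083309437
xd [ 0.88847607 -0.45892295]
mouth pred [333.27885615 275.93991369] seen [334. 277.]
mouth pred [464.02605052 275.05413877] seen [465.5 278.5]
[ 0.52763233 -0.37973754  0.1247    ]
[0.0028, 0.0009, -0.0055, -0.0031, -0.0445, 0.0733]
[0.0028, 0.0009, -0.0055, -0.0031, -0.0447, 0.1368]
[ 0.56907537 -0.29950369  0.1247    ]
[0.0028, 0.0009, -0.0055, -0.0026, 0.0458, 0.0736]
[0.0028, 0.0009, -0.0055, -0.0026, 0.0456, 0.1371]
```

Call:
apply_moves([
  [[0,0,-0.005,-0.0026,0.03,0.02,0.5],[0,0,-0.005,-0.0026,0.0456,0.05,0.5],[0,0,-0.005,-0.0026,0.0456,0.075,0.5],[0,0,-0.005,-0.0026,0.0456,0.075,0.5],[0,0,-0.005,-0.0026,0.0456,0.1,0.5],[0,0,-0.005,-0.0026,0.0456,0.125,0.5],[0,0,-0.005,-0.0026,0.0456,0.1365,0.5],[0,0,-0.005,-0.0026,0.0456,0.1365,0.5],[0,0,-0.005,-0.0026,0.0456,0.1365,0.5],[0,0,-0.005,-0.0026,0.0456,0.1365,0],[0,0,-0.005,-0.0026,0.0456,0.1365,0],[0,0,-0.005,-0.0026,0.0456,0.1365,0],[0,0,-0.005,-0.0026,0.0456,0.1365,0],[0,0,-0.005,-0.0026,0.0456,0.1365,0],[0,0,-0.005,-0.0026,0.0456,0.1365,0],[0,0,-0.005,-0.0026,0.0456,0.1365,0],[0,0,-0.005,-0.0026,0.0456,0.1365,0],[0,0,-0.005,-0.0026,0.0456,0.1365,0]],
], force=40)

```text
clock: 21.25
tool_pos: [0.555, -0.2933, 0.0963]
ee_rot: [[-0.77, 0.461, -0.441], [0.399, 0.887, 0.231], [0.498, 0.002, -0.867]]
force: [3.1, -2.1, 6.4]
opening: 0.0217
```

Run:
```python
from h import *
st=sensors.state();P=np.array([.56908,-.2995,.1247]);R=np.array(st['ee_rot'])
print('cap in tool',R.T@(P-st['tool_pos']),st['opening'],st['force'])
# upright target over can, from pose drawn out .10
p1=np.array(st['tool_pos'])+R@[0,0,-.10];print(p1)
y=R[:2,1]
rel(down(y),(*slot(284),.215));rel(down(y),(.575,-.15,.25))
```

```text
cap in tool [ 0.00079455  0.00107459 -0.03230116] 0.021729140122479826 [ 3.14644765 -2.05981483  6.41552905]
[ 0.5990514  -0.31643744  0.18300743]
[0.002, -0.5213, 0.0005, 0.1486, 0.293, -0.0508]
[0.002, -0.5213, 0.0005, 0.1183, 0.1367, -0.109]
```

Call:
apply_moves([
  [[0,0,0,0,0,-0.005,0],[0,0,0,0,0,-0.02,0],[0,0,0,0,0,-0.04,0],[0,0,0,0,0,-0.065,0],[0,0,0,0,0,-0.09,0],[0,0,0,0,0,-0.115,0],[0,0,0,0.005,0.005,-0.135,0],[0,-0.12,0,0.03,0.03,-0.135,0],[0,-0.25,0,0.06,0.065,-0.13,0],[0,-0.38,0,0.09,0.1,-0.12,0],[0.001,-0.48,0,0.118,0.137,-0.109,0],[0.002,-0.521,0,0.126,0.175,-0.1,0],[0.002,-0.521,0,0.133,0.21,-0.085,0],[0.002,-0.521,0,0.14,0.245,-0.07,0],[0.002,-0.521,0,0.145,0.275,-0.06,0],[0.002,-0.521,0,0.1486,0.293,-0.051,0],[0.002,-0.521,0,0.1486,0.293,-0.051,0],[0.002,-0.521,0,0.1486,0.293,-0.051,0],[0.002,-0.521,0,0.1486,0.293,-0.051,0]],
])

```text
clock: 23.15
tool_pos: [0.5977, 0.0137, 0.2145]
ee_rot: [[-0.887, 0.462, -0.003], [0.462, 0.887, 0.002], [0.003, 0.0, -1.0]]
force: [0.3, -0.4, -2.8]
opening: 0.0215
```

Run:
```python
from h import *
st=sensors.state();R=np.array(st['ee_rot']);print(st['opening'],st['tool_pos'],slot(284),st['force'],R[:,2])
I=optics.camera_info('wrist');A=wristT(I,st);p=np.array(st['tool_pos'])
im=optics.read_camera('wrist');save('w8',im)
v=im.copy()
def circ(q,z,c,r=.012):
    pts=np.array([proj(I,(q[0]+r*np.cos(t),q[1]+r*np.sin(t),z),A) for t in np.linspace(0,6.28,40)])
    cv2.polylines(v,[np.round(pts*16).astype(np.int32)],True,c,1,cv2.LINE_AA,4)
for a in(166,43,-17,104.5,225):circ(slot(a),.116,(255,0,0))
circ(p[:2],p[2]+.0325,(0,255,0));circ(p[:2],p[2]-.0775,(255,255,0),.009)
cv2.imwrite('pics/w8o.png',cv2.resize(v[120:320,130:380],(750,600),interpolation=cv2.INTER_CUBIC)[:,:,::-1])
rel(down(R[:2,1]),(*slot(284),.1195))
```

```text
0.021500218618464646 [0.59769241 0.01369266 0.21450509] [0.59816901 0.01425746] [ 0.27615477 -0.35528718 -2.84213858] [-0.00255276  0.00155596 -0.99999553]
[0.0003, -0.0029, -0.0004, -0.0004, 0.0008, 0.095]
```

View pics/w8o.png

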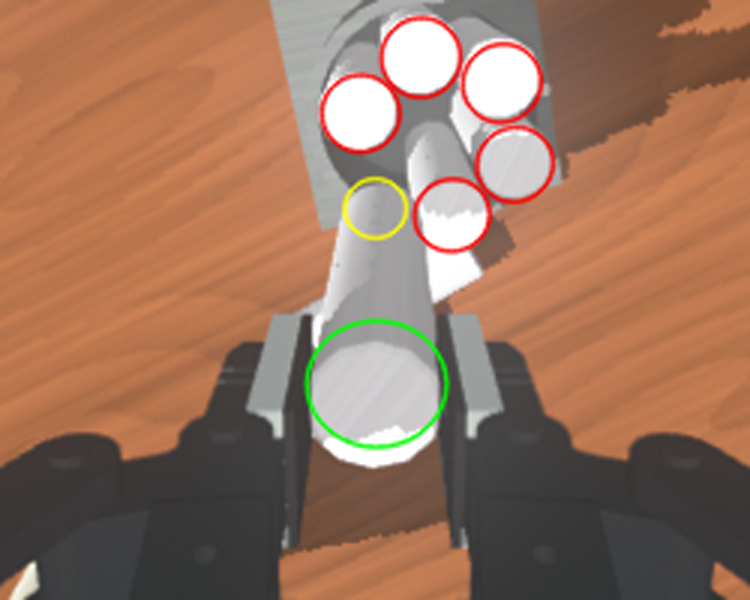

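All five standing bars match the predicted circles. The held bar leans about 1.5° in the hand (cap about 3 mm toward tool −x), so I'll counter-tilt slightly while lowering.

Call:
apply_moves([
  [[0,-0.02,0,0.0017,0.0008,0.005,0],[0,-0.02,0,0.0017,0.0008,0.02,0],[0,-0.02,0,0.0017,0.0008,0.035,0],[0,-0.02,0,0.0017,0.0008,0.05,0],[0,-0.02,0,0.0017,0.0008,0.065,0],[0,-0.02,0,0.0017,0.0008,0.08,0],[0,-0.02,0,0.0017,0.0008,0.091,0],[0,-0.02,0,0.0017,0.0008,0.0945,0],[0,-0.02,0,0.0017,0.0008,0.0945,0]],
])

```text
clock: 24.1
tool_pos: [0.5962, 0.0158, 0.1196]
ee_rot: [[-0.887, 0.461, 0.015], [0.461, 0.887, -0.007], [-0.016, 0.0, -1.0]]
force: [0.1, 0.6, -3.7]
opening: 0.0219
```

Run:
```python
from h import *
R=rackR((.88848,-.45892));ax=-R[:,2];q=np.array([.52763,-.37974,.1247])
rel(R,q+.05*ax)
```

```text
[0.0008, 0.54, -0.0027, -0.1474, -0.3824, -0.046]
```

Call:
apply_moves([
  [[0,0,0,0,0,0,0.5],[0,0,0,0,0,0,0.5],[0,0,0,0,0,0,0.5],[0,0,0,0,0,0,0.5],[0,0,0,0,0,0,0.5],[0,0.02,0,0,0,-0.03,0.5],[0,0.02,0,0,0,-0.08,0.5],[0,0.02,0,-0.005,-0.01,-0.12,0.5],[0,0.1,0,-0.02,-0.05,-0.14,0.5],[0,0.2,0,-0.04,-0.095,-0.14,0.5],[0,0.3,-0.001,-0.06,-0.14,-0.14,0.5],[0,0.4,-0.002,-0.08,-0.185,-0.14,0.5],[0,0.5,-0.0027,-0.095,-0.23,-0.14,0.5],[0,0.54,-0.0027,-0.11,-0.275,-0.13,0.5],[0,0.54,-0.0027,-0.12,-0.32,-0.12,0.5],[0,0.54,-0.0027,-0.135,-0.36,-0.1,0.5],[0,0.54,-0.0027,-0.147,-0.3824,-0.07,0.5],[0,0.54,-0.0027,-0.1474,-0.3824,-0.046,0.5],[0,0.54,-0.0027,-0.1474,-0.3824,-0.046,0.5]],
])

```text
clock: 26.0
tool_pos: [0.5488, -0.3908, 0.1643]
ee_rot: [[-0.767, 0.46, -0.447], [0.396, 0.888, 0.234], [0.505, 0.002, -0.863]]
force: [1.7, -0.5, -1.0]
opening: 0.0426
```

Run:
```python
from h import *
R=rackR((.88848,-.45892));ax=-R[:,2];q=np.array([.52763,-.37974,.1247])
st=sensors.state();I=optics.camera_info('wrist');A=wristT(I,st);im=optics.read_camera('wrist')
g=cv2.cvtColor(im,cv2.COLOR_RGB2GRAY);m=(g>190).astype(np.uint8);n,l,s,c=cv2.connectedComponentsWithStats(m)
e=proj(I,q,A);print('exp',e,st['tool_pos'],st['opening'])
for i in range(1,n):
    if np.hypot(*(c[i]-e))<40 and s[i,4]>100:print(c[i],s[i])
rel(R,q-.033*ax)
```

```text
exp [254.65152705 199.89024539] [ 0.54877538 -0.39078731  0.16431494] 0.04257709599723272
[252.87111111 193.18488889] [ 237  170   37   46 1125]
[0.0016, -0.0027, 0.0008, -0.0001, -0.0006, 0.0818]
```

Call:
apply_moves([
  [[0,0,0,0,-0.0006,0.02,0.5],[0,0,0,0,-0.0006,0.045,0.5],[0,0,0,0,-0.0006,0.07,0.5],[0,0,0,0,-0.0006,0.082,0.5],[0,0,0,0,-0.0006,0.082,0.5],[0,0,0,0,-0.0006,0.082,0.5],[0,0,0,0,-0.0006,0.082,0],[0,0,0,0,-0.0006,0.082,0],[0,0,0,0,-0.0006,0.082,0],[0,0,0,0,-0.0006,0.082,0],[0,0,0,0,-0.0006,0.082,0],[0,0,0,0,-0.0006,0.082,0],[0,0,0,0,-0.0006,0.082,0],[0,0,0,0,-0.0006,0.082,0],[0,0,0,0,-0.0006,0.082,0]],
], force=40)

```text
clock: 27.55
tool_pos: [0.5143, -0.3729, 0.0984]
ee_rot: [[-0.771, 0.459, -0.442], [0.398, 0.889, 0.229], [0.497, 0.001, -0.868]]
force: [2.3, -0.2, 6.3]
opening: 0.0218
```

Run:
```python
from h import *
st=sensors.state();P=np.array([.52763,-.37974,.1247]);R=np.array(st['ee_rot'])
print('cap in tool',R.T@(P-st['tool_pos']),st['opening'])
y=R[:2,1]
# look pose: can seen ahead (tool +x side): offset TCP 80mm back from can
D=down(y);rel(D,(*(CAN-.08*D[:2,0]),.25))
```

```text
cap in tool [ 1.02177525e-04  7.99333882e-05 -3.02342998e-02] 0.02181281103086432
[0.0006, -0.5203, 0.0002, 0.1098, 0.4018, -0.1115]
```

Call:
apply_moves([
  [[0,0,0,0,0,-0.005,0],[0,0,0,0,0,-0.02,0],[0,0,0,0,0,-0.04,0],[0,0,0,0,0,-0.065,0],[0,0,0,0,0,-0.09,0],[0,0,0,0,0,-0.115,0],[0,0,0,0.01,0.005,-0.14,0],[0,-0.12,0,0.03,0.03,-0.155,0],[0,-0.25,0,0.05,0.07,-0.155,0],[0,-0.38,0,0.07,0.115,-0.15,0],[0,-0.48,0,0.085,0.16,-0.14,0],[0,-0.52,0,0.095,0.205,-0.13,0],[0,-0.52,0,0.1,0.25,-0.12,0],[0,-0.52,0,0.105,0.295,-0.115,0],[0,-0.52,0,0.11,0.34,-0.1115,0],[0,-0.52,0,0.11,0.38,-0.1115,0],[0,-0.52,0,0.11,0.402,-0.1115,0],[0,-0.52,0,0.11,0.402,-0.1115,0],[0,-0.52,0,0.11,0.402,-0.1115,0],[0,-0.52,0,0.11,0.402,-0.1115,0]],
])

```text
clock: 29.55
tool_pos: [0.6622, 0.0019, 0.249]
ee_rot: [[-0.888, 0.459, -0.003], [0.459, 0.888, 0.002], [0.004, 0.001, -1.0]]
force: [-0.0, -0.2, -2.8]
opening: 0.0217
```

Run:
```python
from h import *
st=sensors.state();R=np.array(st['ee_rot']);print(st['opening'],st['tool_pos'],st['force'],R[:,2])
I=optics.camera_info('wrist');A=wristT(I,st);p=np.array(st['tool_pos'])
im=optics.read_camera('wrist');save('w9',im);np.save('w9T.npy',A)
g=cv2.cvtColor(im,cv2.COLOR_RGB2GRAY)
v=im.copy()
def circ(q,z,c,r=.012):
    pts=np.array([proj(I,(q[0]+r*np.cos(t),q[1]+r*np.sin(t),z),A) for t in np.linspace(0,6.28,40)])
    cv2.polylines(v,[np.round(pts*16).astype(np.int32)],True,c,1,cv2.LINE_AA,4)
for a in(166,43,-17,104.5,225,284):circ(slot(a),.116,(255,0,0))
circ(CAN,.116,(0,0,255));circ(p[:2],p[2]+.030,(0,255,0));circ(p[:2],p[2]-.08,(255,255,0),.009)
e=proj(I,(*CAN,.116),A).astype(int);print(e)
a=cv2.resize(v[e[1]-40:e[1]+40,e[0]-40:e[0]+40],(400,400),interpolation=cv2.INTER_CUBIC)
b=cv2.resize(v[140:280,180:330],(400,373),interpolation=cv2.INTER_CUBIC);b=np.vstack([b,np.zeros((27,400,3),np.uint8)])
cv2.imwrite('pics/w9o.png',np.hstack([a,b])[:,:,::-1])
n,l,s,c=cv2.connectedComponentsWithStats(cv2.erode((g>150).astype(np.uint8),np.ones((3,3))))
for i in range(1,n):
    if np.hypot(*(c[i]-e))<35 and s[i,4]>60:print(c[i].round(1),s[i],onz(I,c[i],.116,A).round(4))
print([ (a,proj(I,(*slot(a),.116),A).round(1)) for a in(166,43,-17,104.5,225,284)])
```

```text
0.02169479827474599 [0.66219936 0.00192445 0.24897751] [-0.01448148 -0.15542831 -2.83767745] [-0.0029255   0.00216352 -0.99999338]
[255  96]
[241.3 101.2] [ 208   50   91  100 3259] [0.5892 0.0248 0.116 ]
[273.7  77.8] [263  65  23  27 461] [0.5843 0.0634 0.116 ]
[278.5 104.9] [267  94  24  23 420] [0.6095 0.0561 0.116 ]
[(166, array([249.1,  70.5])), (43, array([279.2, 105.9])), (-17, array([259.7, 122.7])), (104.5, array([274.6,  78.9])), (225, array([230.6,  88.8])), (284, array([236.2, 114.3]))]
```

View pics/w9o.png

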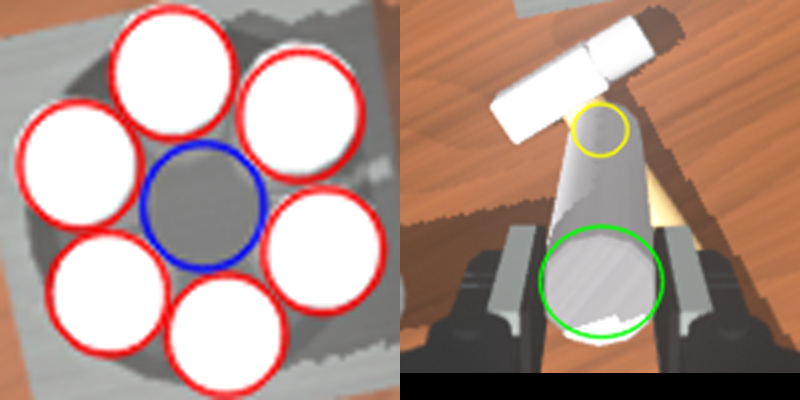

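All six ring slots line up with a clear centre, and the held bar is nearly upright (about 1 mm toward tool −x). Inserting it in the middle.

Call:
apply_moves([
  [[0,-0.005,0,0.03,0.0007,0.01,0],[0,-0.005,0,0.06,0.0007,0.02,0],[0,-0.005,0,0.0805,0.0007,0.03,0],[0,-0.005,0,0.0805,0.0007,0.035,0],[0,-0.005,0,0.0805,0.0007,0.038,0],[0,-0.005,0,0.0805,0.0007,0.04,0],[0,-0.005,0,0.0805,0.0007,0.045,0]],
])

```text
clock: 30.3
tool_pos: [0.5921, 0.0398, 0.2045]
ee_rot: [[-0.888, 0.459, 0.003], [0.459, 0.888, -0.0], [-0.003, 0.002, -1.0]]
force: [-0.9, -0.1, -3.4]
opening: 0.0215
```

Run:
```python
from h import *
st=sensors.state();R=np.array(st['ee_rot']);p=np.array(st['tool_pos']);print(p,R[:,2],'tool err',R.T@(np.array([*CAN,.1195])-p))
```

```text
[0.59207547 0.03976539 0.20449406] [ 3.37363451e-03 -4.69508519e-05 -9.99994308e-01] tool err [-2.80784243e-05 -8.42693115e-04  8.49933613e-02]
```

Call:
apply_moves([
  [[0,0,0,0.0008,-0.0008,0,0],[0,0,0,0.0008,-0.0008,0.01,0],[0,0,0,0.0008,-0.0008,0.02,0],[0,0,0,0.0008,-0.0008,0.03,0],[0,0,0,0.0008,-0.0008,0.04,0],[0,0,0,0.0008,-0.0008,0.05,0],[0,0,0,0.0008,-0.0008,0.06,0],[0,0,0,0.0008,-0.0008,0.07,0],[0,0,0,0.0008,-0.0008,0.08,0],[0,0,0,0.0008,-0.0008,0.084,0],[0,0,0,0.0008,-0.0008,0.084,0]],
])

```text
clock: 31.4
tool_pos: [0.5902, 0.04, 0.1196]
ee_rot: [[-0.889, 0.459, 0.001], [0.459, 0.889, 0.0], [-0.001, 0.001, -1.0]]
force: [-0.2, -0.9, -1.8]
opening: 0.0215
```

Call:
apply_moves([
  [[0,0,0,0,0,0,0.5],[0,0,0,0,0,0,0.5],[0,0,0,0,0,0,0.5],[0,0,0,0,0,0,0.5],[0,0,0,0,0,0,0.5],[0,0,0,0,0,0,0.5],[0,0,0,-0.001,0,-0.03,0.5],[0,0,0,-0.02,0,-0.07,0.5],[0,0,0,-0.05,0,-0.11,0.5],[0,0,0,-0.08,0,-0.13,0.5],[0,0,0,-0.08,0,-0.13,0.5],[0,0,0,-0.08,0,-0.13,0.5]],
])

```text
clock: 32.6
tool_pos: [0.6609, 0.0032, 0.25]
ee_rot: [[-0.888, 0.459, 0.002], [0.459, 0.888, 0.0], [-0.001, 0.001, -1.0]]
force: [0.2, -0.7, -0.5]
opening: 0.043
```

Run:
```python
from h import *
st=sensors.state();print(st['tool_pos'],st['force'],st['opening'])
I=optics.camera_info('wrist');A=wristT(I,st);im=optics.read_camera('wrist');save('w10',im)
sc=optics.read_camera('scene');save('s10',sc);save('t10',optics.read_camera('top'))
hsv=cv2.cvtColor(im,cv2.COLOR_RGB2HSV);m=((hsv[:,:,2]>165)&(hsv[:,:,1]<60)).astype(np.uint8)
for n,q in [('mid',CAN)]+[(a,slot(a)) for a in(166,43,-17,104.5,225,284)]:
    # fit: shift maximizing disc fill minus surrounding ring, at z=.116; count white fraction
    e=proj(I,(*q,.116),A);rad=np.hypot(*(proj(I,(q[0]+.012,q[1],.116),A)-e))
    yy,xx=np.mgrid[:384,:512];d=np.hypot(xx-e[0],yy-e[1])
    print(n,e.round(1),'r%.1f'%rad,'white in disc %.2f'%m[d<.9*rad].mean())
# circles of caps
e=proj(I,(*CAN,.116),A).astype(int);g=cv2.cvtColor(im,cv2.COLOR_RGB2GRAY)[e[1]-45:e[1]+45,e[0]-45:e[0]+45]
g4=cv2.GaussianBlur(cv2.resize(g,None,fx=4,fy=4,interpolation=cv2.INTER_CUBIC),(5,5),1)
r4=4*rad
c=cv2.HoughCircles(g4,cv2.HOUGH_GRADIENT,1,40,param1=100,param2=14,minRadius=int(r4*.85),maxRadius=int(r4*1.15))
for x,y,r in c[0]:
    px=(x/4+e[0]-45-.4,y/4+e[1]-45-.4);P=onz(I,px,.116,A);D=P[:2]-CAN
    print(P.round(4),'rad %.1f ang %.0f r %.1f/%.1f'%(1e3*np.hypot(*D),np.degrees(np.arctan2(D[1],D[0])),r,r4))
for cam,z in(('s10','scene'),('t10','top')):
    print(cam,'diff px vs start',[(cv2.connectedComponentsWithStats((cv2.absdiff(cv2.imread(f'pics/{cam}.png'),cv2.imread(f'pics/{z}.png')).max(2)>60).astype(np.uint8))[2][1:]).tolist()][0][:0])
```

```text
[0.66094603 0.00321262 0.24995865] [ 0.23167941 -0.68877998 -0.46244251] 0.04297555331518925
mid [254.6  98. ] r12.3 white in disc 0.98
166 [248.6  71.7] r12.8 white in disc 1.00
43 [278.5 106.9] r12.1 white in disc 1.00
-17 [259.1 123.7] r11.8 white in disc 1.00
104.5 [273.9  80.1] r12.5 white in disc 1.00
225 [230.  90.] r12.5 white in disc 1.00
284 [235.7 115.4] r12.1 white in disc 1.00
[0.5726 0.0199 0.116 ] rad 27.2 ang -135 r 50.5/48.3
[0.5834 0.0643 0.116 ] rad 26.7 ang 109 r 49.4/48.3
[0.6092 0.0562 0.116 ] rad 24.3 ang 45 r 49.7/48.3
[0.5656 0.0449 0.116 ] rad 27.0 ang 168 r 52.9/48.3
[0.5916 0.0405 0.116 ] rad 1.5 ang 105 r 49.9/48.3
[0.598  0.0153 0.116 ] rad 24.4 ang -76 r 47.8/48.3
[0.6159 0.0311 0.116 ] rad 25.2 ang -18 r 48.8/48.3
s10 diff px vs start []
t10 diff px vs start []
```

Run:
```python
import cv2
w=cv2.imread('pics/w10.png');s=cv2.imread('pics/s10.png')
cv2.imwrite('pics/fin.png',cv2.hconcat([cv2.resize(w[:200,160:360],(400,400)),cv2.resize(s[150:270,210:330],(400,400))]))
```

```text
(no output)
```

The last picture wasn't shown because the viewing limit is reached. In the numbers all seven caps have equal size, in a ring of six at 24–27 mm with one in the middle. I'll touch the middle bar's top with shut fingers to confirm it is seated.

Call:
apply_moves([
  [[0,0,0,0.03,0,0,0],[0,0,0,0.06,0,0,0],[0,0,0,0.0784,0.0009,0,0],[0,0,0,0.0784,0.0009,0.03,0],[0,0,0,0.0784,0.0009,0.06,0],[0,0,0,0.0784,0.0009,0.085,0],[0,0,0,0.0784,0.0009,0.1,0],[0,0,0,0.0784,0.0009,0.11,0],[0,0,0,0.0784,0.0009,0.118,0],[0,0,0,0.0784,0.0009,0.124,0],[0,0,0,0.0784,0.0009,0.128,0],[0,0,0,0.0784,0.0009,0.131,0],[0,0,0,0.0784,0.0009,0.132,0],[0,0,0,0.0784,0.0009,0.132,0],[0,0,0,0.0784,0.0009,0.132,0]],
])

```text
clock: 34.25
tool_pos: [0.5923, 0.0401, 0.1186]
ee_rot: [[-0.889, 0.459, 0.003], [0.459, 0.889, 0.0], [-0.002, 0.001, -1.0]]
force: [-0.9, -0.0, 0.2]
opening: -0.0001
```

Call:
apply_moves([
  [[0,0,0,0,0,0.001,0],[0,0,0,0,0,0.002,0],[0,0,0,0,0,0.003,0],[0,0,0,0,0,0.003,0]],
])

```text
clock: 34.65
tool_pos: [0.5921, 0.0401, 0.1151]
ee_rot: [[-0.889, 0.459, 0.002], [0.459, 0.889, 0.0], [-0.002, 0.001, -1.0]]
force: [0.3, 0.2, 0.1]
opening: 0.0006
```

No contact at 0.1186, so the middle bar's top is at or below the expected 0.116. Retreating, then a final numeric check.

Call:
apply_moves([
  [[0,0,0,0,0,-0.03,0],[0,0,0,0,0,-0.07,0],[0,0,0,-0.04,0,-0.11,0.3],[0,0,0,-0.08,0,-0.135,0.3],[0,0,0,-0.08,0,-0.135,0.3],[0,0,0,-0.08,0,-0.135,0.3],[0,0,0,-0.08,0,-0.135,0.3]],
])

```text
clock: 35.35
tool_pos: [0.6619, 0.0038, 0.2492]
ee_rot: [[-0.889, 0.459, -0.0], [0.459, 0.889, 0.0], [0.0, 0.0, -1.0]]
force: [-0.1, -0.2, -0.0]
opening: 0.0256
```

Run:
```python
from h import *
st=sensors.state();I=optics.camera_info('wrist');A=wristT(I,st);im=optics.read_camera('wrist');sc=optics.read_camera('scene');save('s11',sc)
q=CAN;e=proj(I,(*q,.116),A).astype(int);rad=np.hypot(*(proj(I,(q[0]+.012,q[1],.116),A)-proj(I,(*q,.116),A)))
g=cv2.cvtColor(im,cv2.COLOR_RGB2GRAY)[e[1]-45:e[1]+45,e[0]-45:e[0]+45]
g4=cv2.GaussianBlur(cv2.resize(g,None,fx=4,fy=4,interpolation=cv2.INTER_CUBIC),(5,5),1);r4=4*rad
c=cv2.HoughCircles(g4,cv2.HOUGH_GRADIENT,1,40,param1=100,param2=14,minRadius=int(r4*.85),maxRadius=int(r4*1.15))
for x,y,r in c[0]:
    P=onz(I,(x/4+e[0]-45.4,y/4+e[1]-45.4),.116,A);D=P[:2]-CAN
    print('rad %.1f ang %.0f r %.1f/%.1f'%(1e3*np.hypot(*D),np.degrees(np.arctan2(D[1],D[0])),r,r4))
a=np.load('scene.npy');d=(cv2.absdiff(a,sc).max(2)>70).astype(np.uint8)
n,l,s,cc=cv2.connectedComponentsWithStats(d)
print('scene changes',[(cc[i].round().astype(int).tolist(),int(s[i,4])) for i in range(1,n) if s[i,4]>15],st['clock'])
```

```text
rad 25.3 ang -18 r 47.7/49.4
rad 24.6 ang -77 r 47.7/49.4
rad 27.0 ang -137 r 48.3/49.4
rad 27.0 ang 169 r 54.3/49.4
rad 24.9 ang 45 r 48.5/49.4
rad 1.9 ang 90 r 49.9/49.4
rad 26.9 ang 108 r 49.4/49.4
scene changes [([245, 54], 6207), ([302, 4], 81), ([368, 2], 41), ([425, 6], 169), ([491, 6], 182), ([354, 18], 56), ([448, 57], 2313), ([356, 48], 247), ([174, 86], 50), ([452, 110], 386), ([181, 107], 49), ([391, 127], 242), ([467, 131], 119), ([493, 159], 509), ([474, 140], 16), ([438, 149], 24), ([204, 159], 31), ([444, 168], 21), ([268, 175], 249), ([457, 177], 27), ([468, 206], 27), ([483, 218], 23), ([385, 223], 77), ([410, 232], 72), ([504, 228], 26), ([469, 235], 17), ([281, 245], 308), ([438, 241], 79), ([483, 279], 331), ([454, 269], 63), ([489, 272], 30), ([504, 279], 54), ([472, 280], 44), ([459, 282], 16), ([419, 291], 24), ([411, 301], 174), ([401, 318], 222), ([508, 303], 16), ([425, 306], 31), ([497, 320], 25), ([506, 326], 18), ([336, 331], 20), ([393, 341], 53), ([385, 347], 18), ([411, 356], 37), ([404, 359], 34)] 35.35
```

```bash
python3 -c "
from station import workorder;print(workorder.close_job())"
```

```text
the job is handed in; nothing more can be done
None
```

I moved both block bars and both rack bars into the canister and handed the job in at about 35 s of the 72 s allowed. By my checks all seven bars stand as asked. `close_job` reported no verdict.

**What went wrong on the way:** the first two grips on a block bar slipped off and left it in its bore. The gripper was too shallow and too hard. A deeper grip at 40 N held for all four bars.

**Last checks:**
- **Ring and middle:** the wrist camera finds six bar tops 25–27 mm from the can's axis and one about 2 mm off it.
- **Seating:** bar tops mostly match the size expected at 116 mm, within about 4%. One untouched bar (bar7) read about 10% large, which I took as fit noise. Shut fingers lowered over the middle bar met nothing down to 115 mm, so it is not standing high.
- **Forces:** the highest reading I saw was about 10 N, while gripping.

**Not confirmed:**
- **Final view:** the 12-picture limit blocked my last look by eye, so the end state rests on those measurements.
- **Other things on the bench:** the scene comparison with the start was cluttered by the arm and its shadows, so it does not prove they stayed still. I did not reach for any of them, nor for the punch.

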